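# Cock the mould rapper

## Task

Cock the mould rapper that has the white plaster mould standing on its base plate: draw its sprung mallet arm back, away from the mould, by the upright wooden grip until the arm hooks on its brass catch, then let go so that it stays cocked. Do not let the arm fly back towards the mould, do not shift the mould, and leave the other rapper, the one without a mould, as it is.

Things in the scene. Friction and masses are not known exactly. Their poses are not given: they have to be found in the camera images.
- rapper_grip (a point): Point to hold on the upright round wooden grip (22 mm diameter) that stands on the mallet of the rapper to cock: 95 mm above the table, 21 mm below the grip's top. The grip is free from 55 mm (top of the 38 mm thick, 50 mm long black rubber mallet head) to 116 mm. It is round, so the fingers need not turn with the arm.
- rapper_pivot (a point): Point on the vertical hinge axis of that rapper's flat arm, 10 mm above the table. The grip moves round it on a level circle of 100 mm radius, counter-clockwise seen from above as it is drawn back (about 80 mm of travel). At rest the arm lies along this point's +y, the mould stands to +x of the mallet, and the arm is drawn towards -x.
- rapper: The rapper: a dark steel base plate 250 x 210 x 10 mm fixed to the table, origin at the centre of its underside, hinge at y = -75 mm. It carries the sprung arm and the catch, a brass finger 78 mm long beside the path of the arm's end, 57 mm high. Nothing on it but the grip and the spring post at the hinge (88 mm) is higher than 70 mm above the table.
- rapper_arm (a joint): Arm angle, rad: 0 at rest by the mould, growing as it is drawn back (spring 0.75 N m/rad, 6 N at the grip when cocked). From about 0.46 a pin at its end nudges the light catch outward; the catch snaps in behind the pin at 0.80, where the arm then hangs. Hard stop 0.93: draw to about 0.87, then let it back on to the catch. Pushing the catch 8 mm away from the hinge fires the arm.
- mould_centre (a point): Centre of the white two-part plaster mould with two black rubber bands, 78 x 95 x 58 mm, about 0.95 kg, standing loose on the rapper's plate about 5 mm in front of the mallet; its centre is 39 mm and its top 68 mm above the table.
- spare_arm (a joint): Arm angle in rad of the other rapper, alike but with no mould on its plate: 0 at rest. To be left alone.

How it is judged (in metres and radians):
On the way:
1. the arm is drawn back past the catch (value of joint rapper_arm above 0.78 rad).
At the end, for the whole second after the job is handed in: The arm of the rapper with the mould hangs on its catch by itself, still, at 0.74 to 0.86 rad; the mould is within 20 mm of where it stood and the other rapper's arm is at rest (below 0.1 rad) (value of joint rapper_arm between 0.74 and 0.86 rad and velocity of joint rapper_arm between -0.1 and 0.1 rad/s and distance of mould_centre from where it was at the start of the episode below 0.02 m and value of joint spare_arm below 0.1 rad); the robot touches nothing.
It fails at once if the arm flies back towards the mould (faster than 2 rad/s, below 0.7 rad) (value of joint rapper_arm below 0.7 rad and velocity of joint rapper_arm below -2 rad/s).
It fails at once if the mould is shifted by more than 20 mm (distance of mould_centre from where it was at the start of the episode above 0.02 m).
It fails at once if the other rapper's arm is drawn (more than 0.2 rad) (value of joint spare_arm above 0.2 rad).
It also fails if it takes over 35 s, if anything falls off the work surface, if the arm or the gripper's body presses on something with over 40 N, if the wrist force passes 120 N, or if a joint passes its speed limit or range.

## Robot

A 7-joint arm with a two-finger parallel gripper is mounted at the origin on the work surface. World frame = base frame: x ahead of the robot, y to its left, z up, the work surface at z = 0. Lengths are in mm, angles in rad, forces in N, time in s.
With the tool pointing down it reaches from about 400 to 875 mm from the base axis. Payload 4.4 kg.
Tool frame: the origin (TCP) lies at the very end of the fingers, on their centre line; the grasp point (between the pads) lies 19 mm behind it (bot.grasp_offset is the distance from the TCP to the grasp point, in mm); z points along the fingers, y is the line along which they close (so a half turn about z gives the same grasp; the last joint's range is limited). The gripper opens to 85 mm and grips with 20 to 120 N. Pads are 22 mm wide; open, the fingers measure 114 mm over their backs; the gripper's body (76 mm by 85 mm) begins 54 mm behind the grasp point. The pads swing forward as they close: fully open they stand 13 mm farther back than shut.
Start: joints at [-1.407, 0.628, 0.038, 1.517, -0.027, 0.996, -0.02], TCP at [148.033, 632.933, 231.313] pointing down, gripper open.
Joint ranges: [-3.06, 3.06], [-0.37, 2.12], [-1.25, 1.32], [0.18, 2.47], [-1.1, 4.24], [0.23, 1.98], [-2.94, 2.94]. Speed limits (rad/s): [2.57, 2.57, 3.14, 3.14, 3.14, 3.14, 3.14].

## Interface

Orientations are given as a unit quaternion [x, y, z, w].
In Python, from workcell import bot gives the robot as it stands.
- The arm moves only by the tool drive_tool, never from a script. Its argument "series" is a list of rows, each an object with "fingers": the closure, from -1 (fully open) to 1 (shut); "travel": the shift along the world's x, y, z in mm, a list of three; "spin": the turn about the world's z in rad. A call has exactly 10 rows; each row is the pose to reach, as a shift and turn from the pose commanded when the call began; what a row does not reach only later rows make up. A row lasts 1/12 s, in which the tool goes at most 41.7 mm and 7.16 degrees, less where a joint would pass 70% of its speed; a pose out of reach is approached as far as the arm can. A call with a gripper value outside its range is refused whole. The fingers move at their own pace and stop on an object; "squeeze" is the grip in N (left out, the last holds). Time passes only in rows, so rows that repeat a pose let the fingers close, or fill a call up. It gives the time, the measured TCP pose, the force, the opening and the grip force at its end, in the units of the state.
- bot.get_state(): the state, without advancing time (a new reading comes with each control period).
- bot.get_image(name): name is "side" or "top" or "wrist"; returns a dict with "img" (480x640x3 uint8, red, green, blue), "mtx" (3x3 intrinsics, pixels), "camera_from_world" (4x4, takes a point from world to camera coordinates). Camera axes: x right, y down, z forward; pixel columns grow to the right and rows downward; lengths in mm; the calibration is good to about 2 mm. A picture is of the moment at which its call begins. There is no depth.
- bot.job_done(): hands the job in; it is judged then, once.
The state is a dict: "time_s": time; "joint_pos": joint angles; "dq": joint speeds; "joint_efforts": joint torques, N m; "eef_pos": TCP position; "eef_rot": TCP orientation; "contact_force": force on the tool from outside, world axes, zero at the start; "ft_torque": the same for the moment, N m; "finger_gap": opening from 0.0 (shut) to 1.0 (fully open); "gripper_force": force on a finger pad.
Only numpy, scipy, OpenCV 4.12 (cv2) and the standard library are available. Lean on these libraries where they do the work, as an engineer would, in place of code of your own. Each camera call takes 0.05 s, during which the arm holds its last target. There are 200 camera calls.

## Working session

There is one attempt and no reset: what is moved stays moved. The work goes in short steps, Python scripts to look and compute and a tool call to move; the robot and the scene stay as the last step left them, time stands still between calls to the robot, and variables do not carry over. Pictures are saved under pics/ and viewed, at most 10 in all, crops included, and the job is handed in when it is done.

Besides the shell and the picture viewer there is one more tool, called after "Request:" in YAML: its name, and indented under it one key for each argument. drive_tool: Moves the arm, as the interface text tells. Its arguments: {"type":"object","properties":{"series":{"type":"array","items":{"type":"object","properties":{"fingers":{"type":"number"},"travel":{"type":"array","items":{"type":"number"}},"spin":{"type":"number"}}}},"squeeze":{"type":"number"}},"required":["series"]}

```bash
mkdir -p pics; cat > h.py <<'E'
import numpy as np,cv2
from workcell import bot
def snap(n,f):
    d=bot.get_image(n);cv2.imwrite(f'pics/{f}.png',d['img'][:,:,::-1]);np.savez(f'pics/{f}.npz',K=d['mtx'],T=d['camera_from_world']);return d
def ray(K,T,u,v,z):
    R,t=T[:3,:3],T[:3,3];c=-R.T@t;d=R.T@np.linalg.inv(K)@np.array([u,v,1.]);return c+d*(z-c[2])/d[2]
def proj(K,T,p):
    q=K@(T[:3,:3]@np.array(p,float)+T[:3,3]);return q[:2]/q[2]
E
python3 - <<'E'
from h import *
for n in('top','side'):
    d=snap(n,n+'0');print(n,-d['camera_from_world'][:3,:3].T@d['camera_from_world'][:3,3])
s=bot.get_state();print(s['time_s'],s['eef_pos'],s['eef_rot'],s['finger_gap'])
E
```

```text
top [ 417.95851623  -34.02363077 1084.07621218]
side [258.41848999 651.35547065 705.20362779]
0.1 [147.88949677 632.3960432  230.47615928] [ 1.14635606e-01  9.93407253e-01 -8.35128030e-04 -9.52787854e-05] 0.9982017447131901
```

View pics/top0.png

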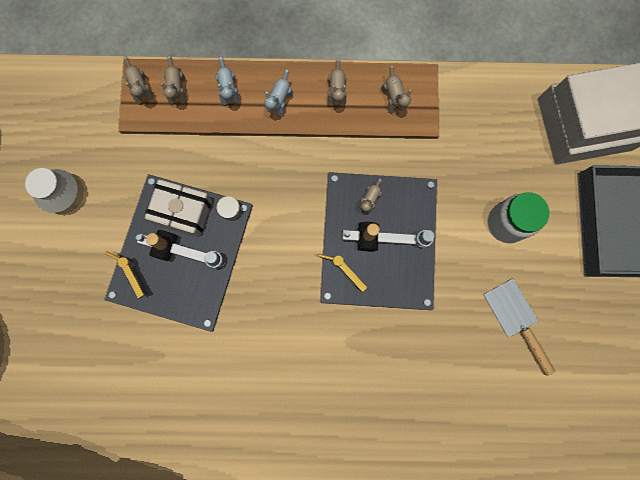

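View pics/side0.png

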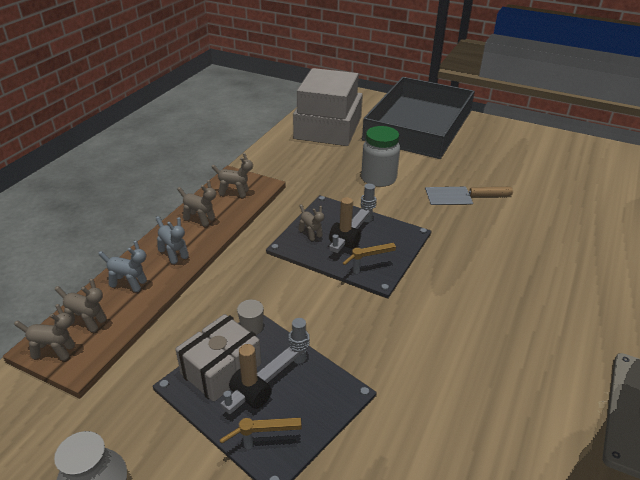

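The top view shows the mould rapper on the left, with its grip top at about (152,239), hinge post at (213,258) and catch at (125,265). In the side view its grip is at (248,350). The gripper starts well clear of it.

```bash
python3 - <<'E'
from h import *
D={n:(cv2.imread(f'pics/{n}0.png'),np.load(f'pics/{n}0.npz')) for n in('top','side')}
def R(n,u,v,z): return ray(D[n][1]['K'],D[n][1]['T'],u,v,z)
c=np.array([R('top',u,v,12) for u,v in((151,181),(245,208),(208,323),(111,296))]);print('bolts',c.round(1));C=c.mean(0)
print('centre',C)
ey=(c[0]-c[1])+(c[3]-c[2]);ey/=np.linalg.norm(ey);ex=np.array([ey[1],-ey[0],0]);print('ey',ey,'yaw',np.arctan2(ex[1],ex[0]))
P=C-75*ey;G=P+100*ey;print('pivot',P,'grip',G)
for n,(u0,v0,u1,v1) in dict(top=(142,228,172,250),side=(236,340,262,388)).items():
    hsv=cv2.cvtColor(D[n][0],cv2.COLOR_BGR2HSV)[v0:v1,u0:u1]
    m=cv2.inRange(hsv,(8,90,90),(20,255,255));ys,xs=np.nonzero(m);print(n,len(xs),xs.min()+u0,xs.max()+u0,ys.min()+v0,ys.max()+v0,xs.mean()+u0,ys.mean()+v0)
print('griptop', R('top',152,239,116),R('side',248,350,116))
print('post',R('top',212,257,88))
for n in D: print(n,[proj(D[n][1]['K'],D[n][1]['T'],[G[0],G[1],z]).round(1) for z in(116,55)])
for n in('top','side'):
    x=cv2.resize(D[n][0][220:280,100:230] if n=='top' else D[n][0][300:470,150:380],None,fx=5 if n=='top' else 3,fy=5 if n=='top' else 3);cv2.imwrite(f'pics/{n}crop.png',x)
E
```

```text
bolts [[688.3 259.8  12. ]
 [638.9  79.2  12. ]
 [423.1 139.7  12. ]
 [469.3 320.3  12. ]]
centre [554.91203209 199.74201338  12.        ]
ey [0.25592967 0.9666954  0.        ] yaw -0.2588092786986004
pivot [535.71730693 127.23985805  12.        ] grip [561.31027381 223.90939848  12.        ]
top 110 146 159 233 249 152.03636363636363 238.48181818181817
side 148 239 254 344 355 246.49324324324326 349.7635135135135
griptop [561.30526802 223.56300504 116.        ] [557.95190538 226.38220036 116.        ]
post [535.6917439  125.40814735  88.        ]
top [array([151.8, 239. ]), array([160.6, 244.1])]
side [array([246.8, 347.8]), array([249.5, 377.7])]
```

View pics/topcrop.png

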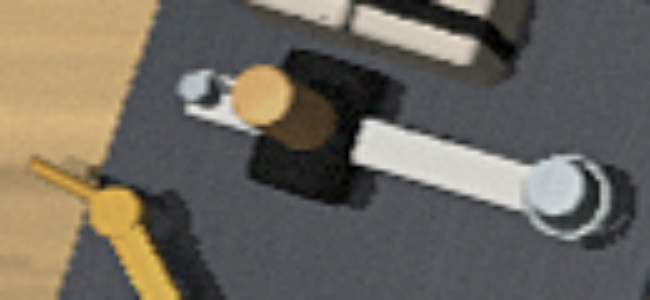

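View pics/sidecrop.png

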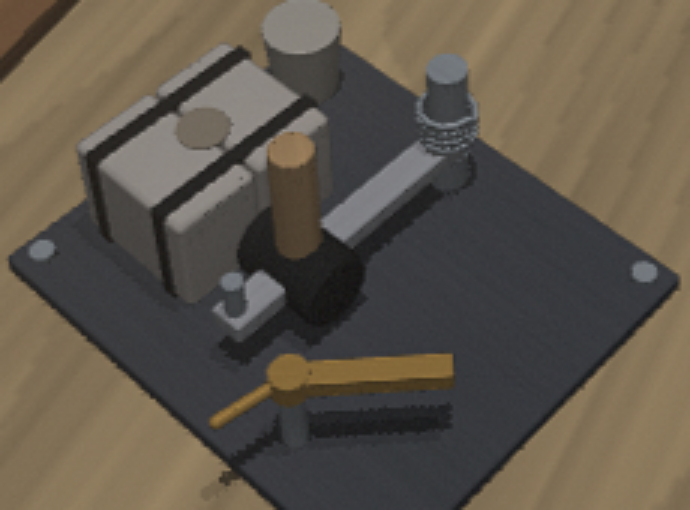

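Both views agree. The pivot is at (535.7,126.8), the grip at (561.3,223.7), and the rapper yaw is −0.259. I'll move over the grip and turn the closing line roughly along the mid-arc tangent.

Request:
drive_tool:
  series:
    - {"travel": [14, -14, 0], "spin": -0.06, "fingers": 0}
    - {"travel": [42, -42, 0], "spin": -0.17, "fingers": 0}
    - {"travel": [70, -70, 0], "spin": -0.29, "fingers": 0}
    - {"travel": [98, -98, 0], "spin": -0.4, "fingers": 0}
    - {"travel": [126, -126, 0], "spin": -0.52, "fingers": 0}
    - {"travel": [154, -154, 0], "spin": -0.63, "fingers": 0}
    - {"travel": [182, -182, 0], "spin": -0.75, "fingers": 0}
    - {"travel": [210, -210, 0], "spin": -0.86, "fingers": 0}
    - {"travel": [238, -238, 0], "spin": -0.98, "fingers": 0}
    - {"travel": [266, -266, 0], "spin": -1.09, "fingers": 0}
  squeeze: 60

```text
time_s: 0.93
eef_pos: [414.8, 365.3, 231.2]
eef_rot: [0.615, 0.788, -0.0, -0.0]
contact_force: [0.1, 0.6, -0.2]
finger_gap: 0.498
gripper_force: 0.0
```

Request:
drive_tool:
  series:
    - {"travel": [28, -28, 0], "spin": -0.06, "fingers": 0}
    - {"travel": [56, -56, 0], "spin": -0.06, "fingers": 0}
    - {"travel": [84, -84, 0], "spin": -0.06, "fingers": 0}
    - {"travel": [112, -112, 0], "spin": -0.06, "fingers": 0}
    - {"travel": [135, -133, -10], "spin": -0.06, "fingers": 0}
    - {"travel": [147, -143, -30], "spin": -0.06, "fingers": 0}
    - {"travel": [147, -143, -50], "spin": -0.06, "fingers": 0}
    - {"travel": [147, -143, -60], "spin": -0.06, "fingers": 0}
    - {"travel": [147, -143, -60], "spin": -0.06, "fingers": 0}
    - {"travel": [147, -143, -60], "spin": -0.06, "fingers": 0}

```text
time_s: 1.77
eef_pos: [560.2, 224.7, 170.9]
eef_rot: [0.636, 0.772, -0.001, -0.001]
contact_force: [-0.9, 1.3, -0.5]
finger_gap: 0.502
gripper_force: 0.0
```

```bash
python3 - <<'E'
from h import *
d=snap('wrist','w1');s=bot.get_state();print(s)
K,T=d['mtx'],d['camera_from_world']
print(proj(K,T,[561.3,223.7,116]),proj(K,T,[535.7,126.8,88]))
E
```

```text
{'time_s': 1.8167, 'joint_pos': array([-0.62974605,  0.65248154,  0.32705024,  1.71802119, -0.27192246,
        0.81541904,  0.01482084]), 'dq': array([-0.00280852, -0.0184906 ,  0.00828026, -0.01090051,  0.00230489,
       -0.00574884,  0.00123168]), 'joint_efforts': array([ 3.32036493e-01, -5.18769300e+01,  5.08924484e+00, -1.56956595e+01,
        1.69708568e-02,  3.50315322e-02,  6.20710925e-04]), 'eef_pos': array([560.83890486, 224.99451631, 171.83064149]), 'eef_rot': array([ 6.35884484e-01,  7.71784176e-01,  3.11895959e-04, -1.05603725e-04]), 'contact_force': array([-0.53977763, -0.12268236, -0.39644713]), 'ft_torque': array([ 0.0316378 , -0.00726058,  0.01863075]), 'gripper_force': 0.0, 'finger_gap': 0.5032142423592769}
[329.476779   259.40263162] [272.8582042  353.70849977]
```

View pics/w1.png

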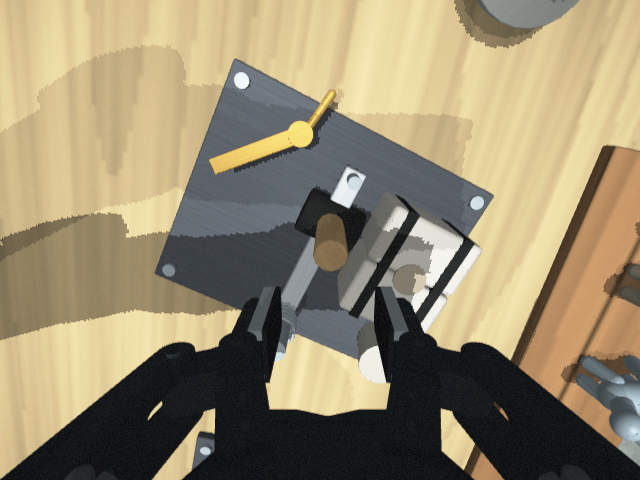

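The wrist view shows the grip top at about (329,258), exactly where predicted and centred between the fingers, with the mould on the right. I'll descend and close.

Request:
drive_tool:
  series:
    - {"travel": [0, 0, -15], "fingers": 0}
    - {"travel": [0, 0, -35], "fingers": 0}
    - {"travel": [0, 0, -55], "fingers": 0}
    - {"travel": [0, 0, -75], "fingers": 0}
    - {"travel": [0, 0, -88], "fingers": 0}
    - {"travel": [0, 0, -93], "fingers": 0}
    - {"travel": [0, 0, -93], "fingers": 0.2}
    - {"travel": [0, 0, -93], "fingers": 0.4}
    - {"travel": [0, 0, -93], "fingers": 0.7}
    - {"travel": [0, 0, -93], "fingers": 1}
  squeeze: 50

```text
validation failed for argument at $.se...
```

Request:
drive_tool:
  series:
    - {"travel": [0, 0, 0], "fingers": 1}
    - {"travel": [0, 0, 0], "fingers": 1}
    - {"travel": [0, 0, 0], "fingers": 1}
    - {"travel": [0, 0, 0], "fingers": 1}
    - {"travel": [0, 0, 0], "fingers": 1}
    - {"travel": [0, 0, 0], "fingers": 1}
    - {"travel": [0, 0, 0], "fingers": 1}
    - {"travel": [0, 0, 0], "fingers": 1}
    - {"travel": [0, 0, 0], "fingers": 1}
    - {"travel": [0, 0, 0], "fingers": 1}

```text
validation failed for argument at $.se...
```

```bash
python3 - <<'E'
from h import *
a=np.arctan2(223.7-126.8,561.3-535.7)
for q in [.03,.09,.17,.25,.33,.41,.49,.57,.65,.73,.80,.84,.87,.80,.78]:
    print(q,(100*np.array([np.cos(a+q)-np.cos(a),np.sin(a+q)-np.sin(a)])).round(1))
E
```

```text
0.03 [-2.9  0.7]
0.09 [-8.8  1.9]
0.17 [-16.7   2.9]
0.25 [-24.7   3.3]
0.33 [-32.7   3.1]
0.41 [-40.7   2.2]
0.49 [-48.5   0.6]
0.57 [-56.2  -1.5]
0.65 [-63.7  -4.3]
0.73 [-71.   -7.6]
0.8 [-77.1 -11. ]
0.84 [-80.5 -13.1]
0.87 [-83.  -14.8]
0.8 [-77.1 -11. ]
0.78 [-75.4 -10. ]
```

The calls were refused, probably because the rows need "spin". I'll resend with it.

Request:
drive_tool:
  series:
    - {"travel": [0, 0, -15], "spin": 0, "fingers": 0}
    - {"travel": [0, 0, -35], "spin": 0, "fingers": 0}
    - {"travel": [0, 0, -55], "spin": 0, "fingers": 0}
    - {"travel": [0, 0, -75], "spin": 0, "fingers": 0}
    - {"travel": [0, 0, -88], "spin": 0, "fingers": 0}
    - {"travel": [0, 0, -93], "spin": 0, "fingers": 0}
    - {"travel": [0, 0, -93], "spin": 0, "fingers": 0.2}
    - {"travel": [0, 0, -93], "spin": 0, "fingers": 0.4}
    - {"travel": [0, 0, -93], "spin": 0, "fingers": 0.7}
    - {"travel": [0, 0, -93], "spin": 0, "fingers": 1}
  squeeze: 50

```text
time_s: 2.65
eef_pos: [562.0, 224.7, 79.8]
eef_rot: [0.636, 0.771, 0.001, 0.001]
contact_force: [-0.1, 0.2, 3.4]
finger_gap: 0.247
gripper_force: 48.9
```

Request:
drive_tool:
  series:
    - {"travel": [0, 0, 0], "spin": 0, "fingers": 1}
    - {"travel": [0, 0, 0], "spin": 0, "fingers": 1}
    - {"travel": [0, 0, 0], "spin": 0, "fingers": 1}
    - {"travel": [0, 0, 0], "spin": 0, "fingers": 1}
    - {"travel": [0, 0, 0], "spin": 0, "fingers": 1}
    - {"travel": [0, 0, 0], "spin": 0, "fingers": 1}
    - {"travel": [0, 0, 0], "spin": 0, "fingers": 1}
    - {"travel": [0, 0, 0], "spin": 0, "fingers": 1}
    - {"travel": [0, 0, 0], "spin": 0, "fingers": 1}
    - {"travel": [0, 0, 0], "spin": 0, "fingers": 1}

```text
time_s: 3.48
eef_pos: [562.1, 224.6, 79.8]
eef_rot: [0.636, 0.771, 0.001, 0.0]
contact_force: [-0.7, 0.9, 6.2]
finger_gap: 0.243
gripper_force: 49.3
```

The grip is held (opening about 21 mm, 49 N). I'll draw back along the arc, first to 0.49.

Request:
drive_tool:
  series:
    - {"travel": [-3, 0.7, 0], "spin": 0, "fingers": 1}
    - {"travel": [-8.8, 1.9, 0], "spin": 0, "fingers": 1}
    - {"travel": [-14, 2.6, 0], "spin": 0, "fingers": 1}
    - {"travel": [-19, 3, 0], "spin": 0, "fingers": 1}
    - {"travel": [-24.7, 3.3, 0], "spin": 0, "fingers": 1}
    - {"travel": [-29, 3.2, 0], "spin": 0, "fingers": 1}
    - {"travel": [-34, 3, 0], "spin": 0, "fingers": 1}
    - {"travel": [-39, 2.4, 0], "spin": 0, "fingers": 1}
    - {"travel": [-44, 1.6, 0], "spin": 0, "fingers": 1}
    - {"travel": [-48.5, 0.6, 0], "spin": 0, "fingers": 1}

```text
time_s: 4.32
eef_pos: [516.1, 231.0, 79.8]
eef_rot: [0.634, 0.773, 0.006, 0.001]
contact_force: [8.8, 12.5, 0.5]
finger_gap: 0.247
gripper_force: 49.6
```

The tool reads 6 mm too far in y, with 12 N in +y. I'll look before going on.

```bash
python3 - <<'E'
from h import *
d=snap('side','s2');t=snap('top','t2');s=bot.get_state();print(s['eef_pos'],s['contact_force'],s['ft_torque'],s['gripper_force'])
K,T=d['mtx'],d['camera_from_world']
print(proj(K,T,[516,226,116]))
a=cv2.resize(d['img'][300:480,150:380,::-1],None,fx=3,fy=3)
b=cv2.resize(t['img'][170:340,90:290,::-1],None,fx=3,fy=3)
cv2.imwrite('pics/s2c.png',a);cv2.imwrite('pics/t2c.png',b)
E
```

```text
[515.03406397 231.12884125  79.78723047] [ 4.60148957 12.25056755  2.1266804 ] [ 2.31201949 -0.60275016  0.29839791] 49.55781698226929
[276.33036598 361.11351119]
```

View pics/s2c.png

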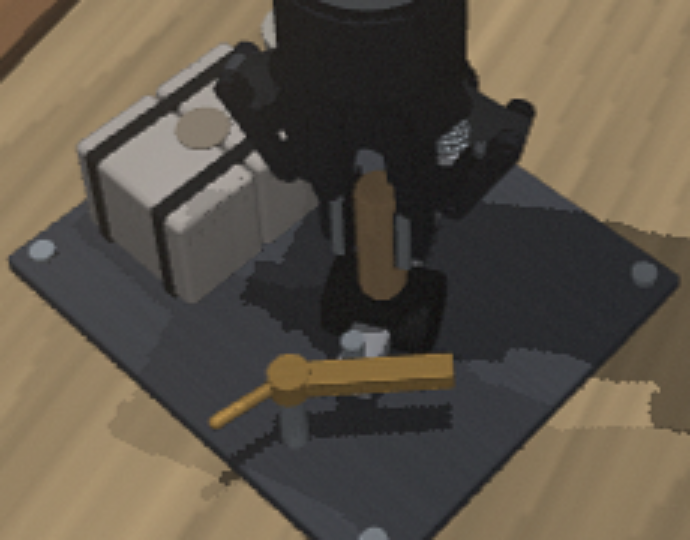

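View pics/t2c.png

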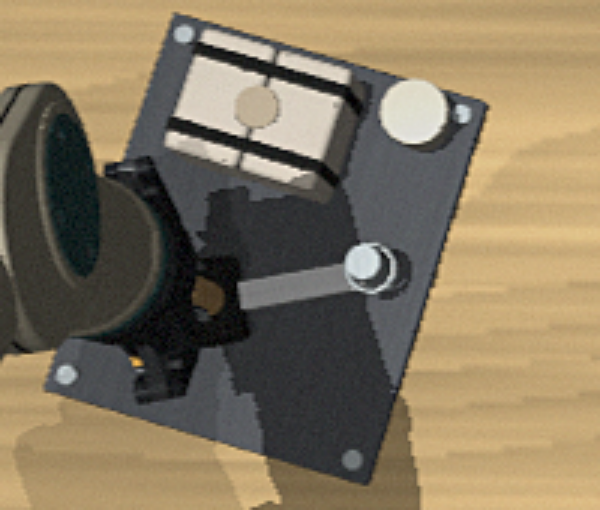

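The side crop shows the grip (about (375,235)) held at the pads' edge, with the arm's end pin (350,340) just short of the catch. In the top crop the mould (255,110) is unmoved and the arm is at about 0.45 rad. The grip seems to have rolled about 5 mm along one pad (11 mm × 0.47 rad). Turning the tool with the arm should undo that and stop it growing.

Request:
drive_tool:
  series:
    - {"travel": [0, 0, 0], "spin": 0.1, "fingers": 1}
    - {"travel": [0, 0, 0], "spin": 0.2, "fingers": 1}
    - {"travel": [0, 0, 0], "spin": 0.3, "fingers": 1}
    - {"travel": [0, 0, 0], "spin": 0.4, "fingers": 1}
    - {"travel": [0, 0, 0], "spin": 0.48, "fingers": 1}
    - {"travel": [0, 0, 0], "spin": 0.48, "fingers": 1}
    - {"travel": [0, 0, 0], "spin": 0.48, "fingers": 1}
    - {"travel": [0, 0, 0], "spin": 0.48, "fingers": 1}
    - {"travel": [0, 0, 0], "spin": 0.48, "fingers": 1}
    - {"travel": [0, 0, 0], "spin": 0.48, "fingers": 1}

```text
time_s: 5.25
eef_pos: [514.5, 226.2, 79.7]
eef_rot: [0.435, 0.901, 0.002, 0.001]
contact_force: [1.8, 2.5, 5.8]
finger_gap: 0.245
gripper_force: 49.8
```

That unrolled it: y is 226.2 and the lateral force is nearly gone. I'll keep drawing, turning the tool with the arm.

Request:
drive_tool:
  series:
    - {"travel": [-4, -1, 0], "spin": 0.04, "fingers": 1}
    - {"travel": [-7.7, -2.1, 0], "spin": 0.08, "fingers": 1}
    - {"travel": [-11.5, -3.4, 0], "spin": 0.12, "fingers": 1}
    - {"travel": [-15.2, -4.9, 0], "spin": 0.16, "fingers": 1}
    - {"travel": [-19, -6.5, 0], "spin": 0.2, "fingers": 1}
    - {"travel": [-22.5, -8.2, 0], "spin": 0.24, "fingers": 1}
    - {"travel": [-26, -10, 0], "spin": 0.28, "fingers": 1}
    - {"travel": [-28.6, -11.6, 0], "spin": 0.31, "fingers": 1}
    - {"travel": [-28.6, -11.6, 0], "spin": 0.31, "fingers": 1}
    - {"travel": [-28.6, -11.6, 0], "spin": 0.31, "fingers": 1}

```text
time_s: 6.08
eef_pos: [485.7, 215.1, 79.7]
eef_rot: [0.29, 0.957, 0.002, 0.002]
contact_force: [0.9, 3.2, 7.5]
finger_gap: 0.242
gripper_force: 49.9
```

Request:
drive_tool:
  series:
    - {"travel": [-2, -1.2, 0], "spin": 0.02, "fingers": 1}
    - {"travel": [-3.5, -2.1, 0], "spin": 0.04, "fingers": 1}
    - {"travel": [-5, -3.2, 0], "spin": 0.06, "fingers": 1}
    - {"travel": [-6, -3.9, 0], "spin": 0.07, "fingers": 1}
    - {"travel": [-7, -4.6, 0], "spin": 0.08, "fingers": 1}
    - {"travel": [-7, -4.6, 0], "spin": 0.08, "fingers": 1}
    - {"travel": [-7, -4.6, 0], "spin": 0.08, "fingers": 1}
    - {"travel": [-7, -4.6, 0], "spin": 0.08, "fingers": 1}
    - {"travel": [-7, -4.6, 0], "spin": 0.08, "fingers": 1}
    - {"travel": [-7, -4.6, 0], "spin": 0.08, "fingers": 1}

```text
time_s: 6.92
eef_pos: [479.6, 211.3, 79.7]
eef_rot: [0.252, 0.968, 0.003, 0.002]
contact_force: [3.1, 5.1, 5.1]
finger_gap: 0.242
gripper_force: 49.8
```

```bash
python3 - <<'E'
from h import *
d=snap('side','s3');s=bot.get_state();p=s['eef_pos'];print(p,s['contact_force'])
r=p[:2]-[535.7,126.8];print('r',np.hypot(*r),'q',np.arctan2(r[1],r[0])-np.arctan2(96.9,25.6))
cv2.imwrite('pics/s3c.png',cv2.resize(d['img'][300:480,150:380,::-1],None,fx=3,fy=3))
E
```

```text
[479.56829989 211.23809548  79.70348086] [2.53172504 4.63235867 4.50275008]
r 101.39309505860071 q 0.8449752530857406
```

View pics/s3c.png

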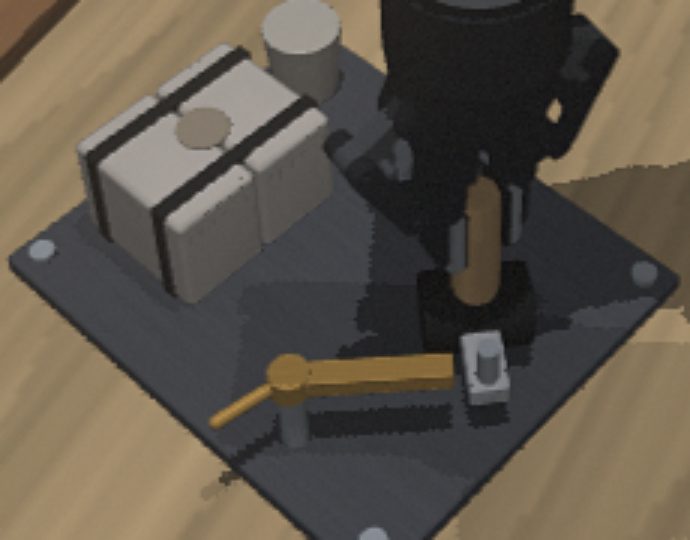

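In the side crop the pin (490,360) has passed the free end of the catch (453,370), and the catch has sprung back to its straight position. I'll let the arm back gently on to it.

Request:
drive_tool:
  series:
    - {"travel": [0.8, 0.5, 0], "spin": -0.01, "fingers": 1}
    - {"travel": [1.6, 1, 0], "spin": -0.02, "fingers": 1}
    - {"travel": [2.4, 1.5, 0], "spin": -0.03, "fingers": 1}
    - {"travel": [3.2, 2, 0], "spin": -0.04, "fingers": 1}
    - {"travel": [4, 2.5, 0], "spin": -0.05, "fingers": 1}
    - {"travel": [4.8, 3, 0], "spin": -0.06, "fingers": 1}
    - {"travel": [5.6, 3.4, 0], "spin": -0.06, "fingers": 1}
    - {"travel": [6.2, 3.8, 0], "spin": -0.06, "fingers": 1}
    - {"travel": [6.2, 3.8, 0], "spin": -0.06, "fingers": 1}
    - {"travel": [6.2, 3.8, 0], "spin": -0.06, "fingers": 1}

```text
time_s: 7.8
eef_pos: [485.1, 214.8, 79.7]
eef_rot: [0.281, 0.96, 0.003, 0.002]
contact_force: [0.3, 4.7, 5.3]
finger_gap: 0.246
gripper_force: 49.9
```

```bash
python3 - <<'E'
from h import *
d=snap('side','s4');s=bot.get_state();p=s['eef_pos'];print(p,s['contact_force'])
r=p[:2]-[535.7,126.8];print('r',np.hypot(*r),'q',np.arctan2(r[1],r[0])-np.arctan2(96.9,25.6))
cv2.imwrite('pics/s4c.png',cv2.resize(d['img'][380:460,230:350,::-1],None,fx=6,fy=6))
E
```

```text
[485.12335988 214.81324662  79.69936829] [1.2291151  4.92259607 6.05876911]
r 101.5102364602492 q 0.7798583587280445
```

View pics/s4c.png

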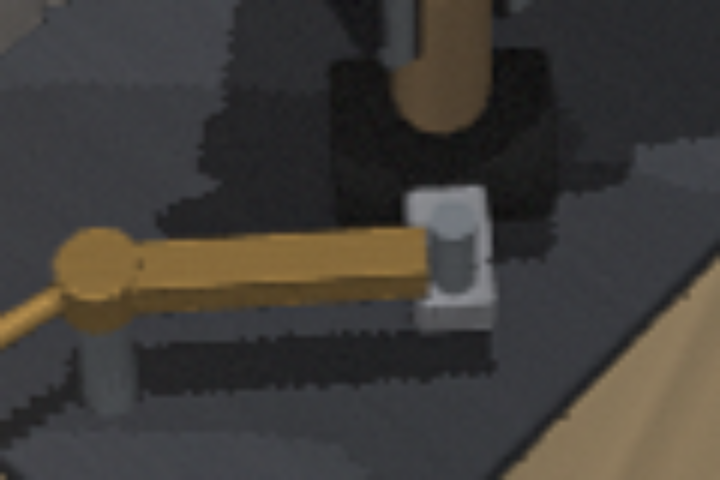

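The pin (452,250) now sits right at the catch's end face (428,260). I'll ease it another 2 mm to confirm the catch takes the load.

Request:
drive_tool:
  series:
    - {"travel": [0.4, 0.2, 0], "spin": 0, "fingers": 1}
    - {"travel": [0.8, 0.4, 0], "spin": 0, "fingers": 1}
    - {"travel": [1.2, 0.7, 0], "spin": 0, "fingers": 1}
    - {"travel": [1.6, 0.9, 0], "spin": 0, "fingers": 1}
    - {"travel": [2, 1.2, 0], "spin": 0, "fingers": 1}
    - {"travel": [2, 1.2, 0], "spin": 0, "fingers": 1}
    - {"travel": [2, 1.2, 0], "spin": 0, "fingers": 1}
    - {"travel": [2, 1.2, 0], "spin": 0, "fingers": 1}
    - {"travel": [2, 1.2, 0], "spin": 0, "fingers": 1}
    - {"travel": [2, 1.2, 0], "spin": 0, "fingers": 1}

```text
time_s: 8.68
eef_pos: [485.6, 215.1, 79.7]
eef_rot: [0.281, 0.96, 0.002, 0.001]
contact_force: [-1.1, 3.5, 9.6]
finger_gap: 0.243
gripper_force: 50.1
```

The tool moved only about 0.6 mm of the 2.3 commanded and the spring load has gone, so the catch is holding the arm. I'll open slowly in place.

Request:
drive_tool:
  series:
    - {"travel": [0, 0, 0], "spin": 0, "fingers": 1}
    - {"travel": [0, 0, 0], "spin": 0, "fingers": 1}
    - {"travel": [0, 0, 0], "spin": 0, "fingers": 0.5}
    - {"travel": [0, 0, 0], "spin": 0, "fingers": 0.4}
    - {"travel": [0, 0, 0], "spin": 0, "fingers": 0.3}
    - {"travel": [0, 0, 0], "spin": 0, "fingers": 0.2}
    - {"travel": [0, 0, 0], "spin": 0, "fingers": 0.1}
    - {"travel": [0, 0, 0], "spin": 0, "fingers": 0}
    - {"travel": [0, 0, 0], "spin": 0, "fingers": 0}
    - {"travel": [0, 0, 0], "spin": 0, "fingers": 0}
  squeeze: 20

```text
time_s: 9.52
eef_pos: [485.0, 213.2, 78.2]
eef_rot: [0.281, 0.96, -0.0, -0.0]
contact_force: [0.3, -0.6, 0.2]
finger_gap: 0.498
gripper_force: 0.0
```

Request:
drive_tool:
  series:
    - {"travel": [0, 0, 5], "spin": 0, "fingers": 0}
    - {"travel": [0, 0, 15], "spin": 0, "fingers": 0}
    - {"travel": [0, 0, 25], "spin": 0, "fingers": 0}
    - {"travel": [0, 0, 40], "spin": 0, "fingers": 0}
    - {"travel": [0, 0, 55], "spin": 0, "fingers": 0}
    - {"travel": [0, 0, 75], "spin": 0, "fingers": 0}
    - {"travel": [0, 0, 95], "spin": 0, "fingers": 0}
    - {"travel": [0, 0, 110], "spin": 0, "fingers": 0}
    - {"travel": [0, 0, 120], "spin": 0, "fingers": 0}
    - {"travel": [0, 0, 120], "spin": 0, "fingers": 0}

```text
time_s: 10.35
eef_pos: [486.6, 214.0, 201.2]
eef_rot: [0.281, 0.96, 0.002, 0.002]
contact_force: [1.2, -0.3, -0.1]
finger_gap: 0.503
gripper_force: 0.0
```

```bash
python3 - <<'E'
from h import *
d=snap('side','s5');s=bot.get_state();print(s['eef_pos'],s['contact_force'],s['time_s'])
cv2.imwrite('pics/s5c.png',cv2.resize(d['img'][180:480,150:450,::-1],None,fx=2,fy=2))
E
```

```text
[485.80354393 213.63258465 199.72322174] [ 0.16912551 -0.16151344  0.1081728 ] 10.4
```

View pics/s5c.png

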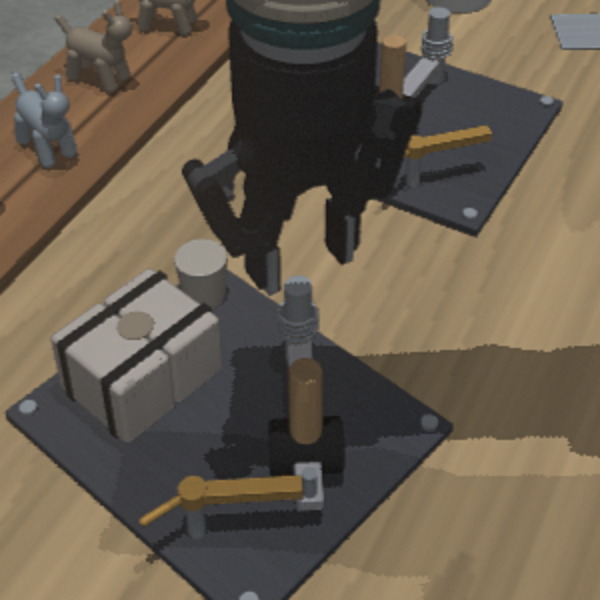

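The arm hangs on the catch by itself (pin at (310,483)). The mould is in place, the gripper is clear, and the other rapper is at rest. I'll hand it in.

```bash
python3 -c "
from workcell import bot
print(bot.job_done())"
```

```text
the job is handed in; nothing more can be done
None
```

The rapper with the mould is cocked and its arm hangs on the brass catch by itself; the last picture showed the mould in place and the other rapper at rest, and I handed the job in at about 10.4 s (no verdict was returned).

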